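# Sort seasonings and sink things into their trays

## Robot

A 6-joint arm with a two-finger parallel gripper is mounted at the origin on a cart in front of the work surface, level with it; the furniture and walls round the work are solid. World frame = base frame: x ahead of the robot, y to its left, z up, the work surface at z = 0. Lengths are in m, angles in rad, forces in N, time in s.
With the tool pointing down it reaches from about 0.275 to 0.875 m from the base axis. Payload 12.5 kg.
Tool frame: the origin (TCP) lies between the finger pads, 19 mm behind the fingertips; this is the grasp point; z points along the fingers, y is the line along which they close (so a half turn about z gives the same grasp; the last joint's range is limited). The gripper opens to 85 mm and grips with 20 to 120 N. Pads are 22 mm wide; open, the fingers measure 114 mm over their backs; the gripper's body (76 mm by 85 mm) begins 54 mm behind the grasp point. The pads swing forward as they close: fully open they stand 13 mm farther back than shut.
Start: joints at [1.191, 0.351, 1.652, -0, 1.139, -0.085], TCP at [0.16, 0.526, 0.25] pointing down, gripper open.
Joint ranges: [-2.75, 2.75], [-0.79, 2.1], [0.01, 2.65], [-1.57, 4.71], [0.07, 3.14], [-2.87, 2.87]. Speed limits (rad/s): [2.22, 2.22, 2.79, 3.14, 3.14, 3.14].

## Interface

Orientations are given as a unit quaternion [w, x, y, z].
In Python, from cell import telemetry, eyes, bot, nets gives the robot as it stands. The module is installed in compiled form; this text tells all that it offers.
- The arm moves only by the tool carry_out, never from a script. Its argument "series" is a list of rows, each a list of 4 numbers: the shift along the world's x, y, z normalised to -1 to 1, where 1 is 0.1 m, then the turn about the world's z normalised to -1 to 1, where 1 is 90 degrees. In form: [[dx, dy, dz, yaw], ...]. A call has 1 to 5 rows; each row is the pose to reach, as a shift and turn from the pose commanded when the call began; what a row does not reach only later rows make up. A row lasts 1/12 s, in which the tool goes at most 41.7 mm and 7.16 degrees, less where a joint would pass 70% of its speed; a pose out of reach is approached as far as the arm can. A call with a number of a shift or a turn outside -1 to 1 is refused whole. A call with a gripper value outside its range is refused whole. "hand" is the opening, from 0 (shut) to 1 (fully open), set as the call begins (left out, the last holds). The fingers move at their own pace and stop on an object; "grip_force" is the grip in N (left out, the last holds). Time passes only in rows, so rows that repeat a pose let the fingers close. It gives the time, the measured TCP pose, the force, the opening and the grip force at its end, in the units of the state.
- telemetry.get_obs(): the state, without advancing time (a new reading comes with each control period).
- eyes.capture(name): name is "scene" or "side" or "wrist"; returns (picture, depth): 400x640x3 uint8, red, green, blue; 400x640 float32, m along the optical axis (not along the pixel's ray), 0 where there is no reading.
- eyes.camera_info(name): a dict with "intrinsics" (3x3 intrinsics, pixels), "distortion" ([k1, k2, p1, p2, k3] as OpenCV has them; the pictures are not rectified), "eye" and "rotation" of the camera in the world; the wrist camera has in their place "tool_from_camera" (4x4, takes a point from camera to tool coordinates, whose origin is the TCP and whose axes are the flange's). Camera axes: x right, y down, z forward; pixel columns grow to the right and rows downward; lengths in m; the calibration is good to about 2 mm. A picture is of the moment at which its call begins: read the wrist's pose just before it. camera_info takes no time and is no camera call.
- bot.job_done(): hands the job in; it is judged then, once.
Trained networks look in the newest picture that a camera, given by its name, has taken for a name from the list of things; names that differ only in an ending like _2 or _b are one class to them, and where a whole thing is asked for, a point or a joint stands for the part that bears it (a point fixed in the world has none). Each returns a list of dicts, best first, with "conf" (0 to 1); they miss things now and then, are a little off and sometimes report something else, mostly with a low value. They report only what shows in the picture. A call takes as long as a camera call. They do not tell look-alikes from the thing itself.
- nets.search_frame(query, camera): "centre" ([x, y, z] in m, in the coordinates of the camera as it stood for that picture, good to about 4 mm: the middle of the surface that is visible of it).
- nets.cut_out(query, camera): "pixels" (400x640 bool, what is visible of it).
- nets.pinpoint(query, camera): "centre" ([x, y, z] in m, in the coordinates of the camera as it stood for that picture, good to about 4 mm: a listed point, or the origin of a listed thing).
The state is a dict: "t": time; "joints": joint angles; "joint_vel": joint speeds; "tau": joint torques, N m; "eef_pos": TCP position; "ee_rot": TCP orientation; "wrist_force": force on the tool from outside, world axes, zero at the start; "ft_torque": the same for the moment, N m; "opening": opening from 0.0 (shut) to 1.0 (fully open); "grip_force": force on a finger pad.
Only numpy, scipy, OpenCV 4.12 (cv2) and the standard library are available. Lean on these libraries where they do the work, as an engineer would, in place of code of your own. Each camera call takes 0.05 s, during which the arm holds its last target. There are 200 camera calls.

## Task

Sort the four things along the front of the table: the salt shaker and the spice jar belong in the dark wooden tray, the scouring cream bottle and the black sink plug in the blue plastic tray. Stand each thing upright, flat on the floor of a bay of its own (either bay of its tray will do), one thing to a bay. Leave the mug and the kitchen timer where they stand.

Things in the scene. Friction and masses are not known exactly. Their poses are not given: they have to be found in the camera images.
- salt: Salt shaker: clear, waisted, with salt in it and a grey dome cap; loose, stands upright, round, 44 mm diameter over the lower 66 mm, cap 34 mm wide, 90 mm high, 0.1 kg. Origin: centre of its underside, z up. A pinch from above about 55 mm above its underside holds well.
- spice: Spice jar: glass with a brown label and a red cap; loose, stands upright, round, body 42 mm diameter, cap (from 85 mm up) 45 mm, 106 mm high, 0.11 kg. Origin: centre of its underside, z up. Grip about 70 mm above its underside.
- cream: Scouring cream bottle: slim, white and turquoise with a turquoise cap; loose, stands upright, round, 37 mm diameter, 136 mm high, 0.08 kg. Origin: centre of its underside, z up. Grip about 105 mm above its underside.
- plug: Black rubber sink plug lying flat, a round disc 45 mm diameter and 17 mm thick, with a small knob and pull ring in the middle that rise to 34 mm; loose, 0.05 kg. Origin: centre of its underside, z up. Grip it across its rim with the fingertips close to the surface, TCP about 23 mm above its underside.
- seasoning_tray: Dark wooden open tray, fixed to the table, 84 mm (x) by 162 mm (y), 32 mm high, with a low wall across its middle making two square bays, each 72 by 72 mm inside; walls 6 mm thick, floor 4 mm thick. Origin: centre of its underside; y runs along its length; bay centres at y = +39 and -39 mm, x = 0, bay floor at z = +4 mm.
- cleaning_tray: Blue plastic open tray, fixed to the table, 118 mm (x) by 180 mm (y), 26 mm high, with a low wall across its middle making two bays, each 110 mm (x) by 84 mm (y) inside; walls 4 mm thick, floor 4 mm thick. Origin: centre of its underside; y runs along its length; bay centres at y = +44 and -44 mm, x = 0, bay floor at z = +4 mm.
- mug_1: Blue-grey mug, loose bystander between the trays at the back, 85 mm wide, 117 mm with its handle, 98 mm high; origin under its centre (handle included). The handle points along its own -y. Do not disturb.
- timer: Kitchen timer, white base and grey cap, round, 58 mm diameter, 54 mm high; loose bystander between the trays in front of the mug; origin: centre of its underside. Do not disturb.
There are look-alikes about, which are no part of the job. What is shaped like the cream but green is not meant.

How it is judged:
At the end, for the whole second after the job is handed in: Salt and spice stand in the wooden tray, cream and plug in the blue tray, one to a bay, at rest, upright within 0.12 rad, underside within 5 mm of the bay floor, centre within 16 mm of the bay centre (wooden) or 34 mm across and 24 mm along the tray (blue) (((x of salt in the frame of seasoning_tray between -0.016 and 0.016 m and y of salt in the frame of seasoning_tray between 0.023 and 0.055 m and x of spice in the frame of seasoning_tray between -0.016 and 0.016 m and y of spice in the frame of seasoning_tray between -0.055 and -0.023 m) or (x of salt in the frame of seasoning_tray between -0.016 and 0.016 m and y of salt in the frame of seasoning_tray between -0.055 and -0.023 m and x of spice in the frame of seasoning_tray between -0.016 and 0.016 m and y of spice in the frame of seasoning_tray between 0.023 and 0.055 m)) and ((x of cream in the frame of cleaning_tray between -0.034 and 0.034 m and y of cream in the frame of cleaning_tray between 0.02 and 0.068 m and x of plug in the frame of cleaning_tray between -0.034 and 0.034 m and y of plug in the frame of cleaning_tray between -0.068 and -0.02 m) or (x of cream in the frame of cleaning_tray between -0.034 and 0.034 m and y of cream in the frame of cleaning_tray between -0.068 and -0.02 m and x of plug in the frame of cleaning_tray between -0.034 and 0.034 m and y of plug in the frame of cleaning_tray between 0.02 and 0.068 m)) and z of salt in the frame of seasoning_tray between 0 and 0.009 m and angle between each of salt, spice, cream, plug's own z axis and vertical below 0.12 rad and linear speed of each of salt, spice, cream, plug below 0.02 m/s and angular speed of each of salt, spice, cream, plug below 0.5 rad/s and z of spice in the frame of seasoning_tray between 0 and 0.009 m and z of cream in the frame of cleaning_tray between 0 and 0.009 m and z of plug in the frame of cleaning_tray between 0 and 0.009 m); the robot touches nothing.
It fails at once if the mug is displaced by more than 15 mm or tipped (distance of mug_1 from where it was at the start of the episode above 0.015 m or angle between mug_1's own z axis and vertical above 0.25 rad).
It fails at once if the kitchen timer is displaced by more than 15 mm or tipped (distance of timer from where it was at the start of the episode above 0.015 m or angle between timer's own z axis and vertical above 0.25 rad).
It also fails if it takes over 106 s, if anything falls off the work surface, if the arm or the gripper's body presses on something with over 40 N, if the wrist force passes 120 N, or if a joint passes its speed limit or range.

## Working session

There is one attempt and no reset: what is moved stays moved. The work goes in short steps, Python scripts to look and compute and a tool call to move; the robot and the scene stay as the last step left them, time stands still between calls to the robot, and variables do not carry over. Pictures are saved under pics/ and viewed, at most 14 in all, crops included, and the job is handed in when it is done.

Besides the shell and the picture viewer there is one more tool, called after ">>>" as name(argument=value, ...) on one line, values as JSON. carry_out: Moves the arm, as the interface text tells. Scaled input: -1 to 1 covers 0.1 m each way for a shift and 90 degrees each way for a turn. Its arguments: {"type":"object","properties":{"series":{"type":"array","items":{"type":"array","items":{"type":"number","minimum":-1,"maximum":1}}},"hand":{"type":"number"},"grip_force":{"type":"number"}},"required":["series"]}

```bash
mkdir -p pics; cat > h.py <<'E'
import numpy as np, cv2
from scipy.spatial.transform import Rotation as R
from cell import telemetry, eyes, bot, nets
def cam(name, obs=None):
    i=eyes.camera_info(name); K=np.array(i["intrinsics"]); D=np.array(i["distortion"])
    if name=="wrist":
        o=obs or telemetry.get_obs(); q=np.array(o["ee_rot"])
        T=np.eye(4); T[:3,:3]=R.from_quat(q[[1,2,3,0]]).as_matrix(); T[:3,3]=o["eef_pos"]
        M=T@np.array(i["tool_from_camera"]); return K,D,M[:3,:3],M[:3,3]
    return K,D,np.array(i["rotation"]),np.array(i["eye"])
def shot(name,fn=None):
    c=cam(name); p,d=eyes.capture(name)
    if fn: cv2.imwrite("pics/"+fn,p[:,:,::-1])
    return p,d,c
def cloud(d,c,mask=None):
    K,D,Rm,e=c; m=(d>0) if mask is None else (mask&(d>0))
    v,u=np.nonzero(m); uv=cv2.undistortPoints(np.stack([u,v],1).astype(float)[:,None],K,D)[:,0]
    z=d[v,u]; return np.c_[uv*z[:,None],z]@Rm.T+e
def w(c,p): return c[2]@np.array(p)+c[3]
E
cat > look.py <<'E'
from h import *
np.set_printoptions(precision=4,suppress=True)
o=telemetry.get_obs(); print(o["t"],o["eef_pos"],o["ee_rot"],o["opening"])
for n in ["scene","side"]:
    p,d,c=shot(n,n+"0.png"); print(n,c[3])
    for q in ["salt","spice","cream","plug","seasoning_tray","cleaning_tray","mug_1","timer"]:
        for r in nets.pinpoint(q,n)[:3]:
            P=w(c,r["centre"]); print(" ",q,round(r["conf"],2),P)
E
python3 look.py
```

```text
0.0 [0.1596 0.526  0.2494] [-0.0001  0.1468  0.9892 -0.0006] 0.9974550298296566
scene [ 0.2191 -0.6609  0.7111]Traceback (most recent call last):
  File "look.py", line 8, in <module>
    P=w(c,r["centre"]); print(" ",q,round(r["conf"],2),P)
  File "h.py", line 19, in w
    def w(c,p): return c[2]@np.array(p)+c[3]
                       ~~~~^~~~~~~~~~~~
ValueError: matmul: Input operand 1 has a mismatch in its core dimension 0, with gufunc signature (n?,k),(k,m?)->(n?,m?) (size 3 is different from 4)
```

```bash
python3 - <<'E'
s=open('h.py').read()
s=s.replace('return K,D,np.array(i["rotation"]),','q=np.array(i["rotation"]); return K,D,R.from_quat(q[[1,2,3,0]]).as_matrix(),')
open('h.py','w').write(s)
E
python3 look.py
```

```text
0.15 [0.1597 0.5261 0.2496] [-0.0001  0.1469  0.9892 -0.0004] 1.0028578157008783
scene [ 0.2191 -0.6609  0.7111]
  spice 0.62 [ 0.4008 -0.2554 -0.0023]
  cream 0.77 [ 0.4001  0.1424 -0.001 ]
  cream 0.7 [ 0.4422 -0.0928  0.0013]
  cream 0.64 [ 0.4597 -0.1795  0.0022]
  plug 0.56 [0.4591 0.0778 0.0033]
  seasoning_tray 0.81 [ 0.6049 -0.2108 -0.0014]
  cleaning_tray 0.6 [ 0.5647  0.2016 -0.0006]
  mug_1 0.94 [0.6689 0.0079 0.0004]
  mug_1 0.61 [ 0.4009 -0.2528 -0.0027]
  timer 0.88 [ 0.5298  0.0032 -0.0025]
side [ 0.3927 -0.7461  0.5486]
  salt 0.5 [ 0.4166  0.2511 -0.0012]
  spice 0.79 [ 0.4019 -0.251  -0.0002]
  cream 0.87 [ 0.4871 -0.2447 -0.0002]
  cream 0.82 [0.4005 0.1473 0.0025]
  cream 0.76 [ 0.4622 -0.1765 -0.0007]
  seasoning_tray 0.83 [ 0.6099 -0.2099  0.0006]
  cleaning_tray 0.83 [0.5665 0.2009 0.0026]
  mug_1 0.71 [ 0.6647  0.0124 -0.0002]
  timer 0.82 [0.5308 0.0055 0.0005]
```

View pics/scene0.png

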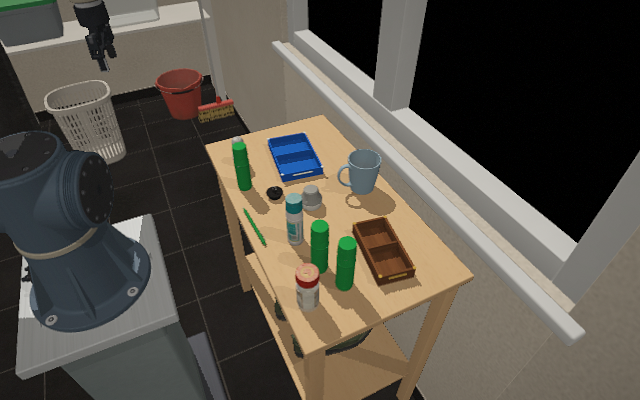

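View pics/side0.png

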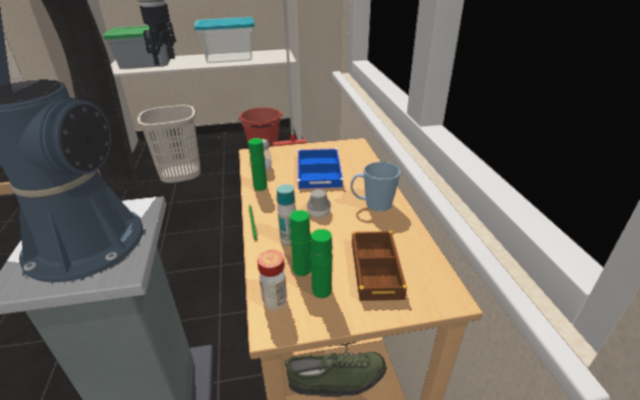

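The scene view shows spice (307,285), cream (294,218, turquoise cap), plug (275,193), and three green look-alikes at (242,165), (319,245) and (345,265). Salt is hidden behind the left green one and shows at (265,152) in the side view. Next I'll move to a wrist overview with the closing line along x.

>>> carry_out(series=[[0.8,-0.8,0.8,-0.39],[0.8,-0.8,0.8,-0.39],[0.8,-0.8,0.8,-0.39],[0.8,-0.8,0.8,-0.39],[0.8,-0.8,0.8,-0.39]], hand=0.75, grip_force=40)

```text
t: 1.47
eef_pos: [0.2419, 0.4453, 0.3326]
ee_rot: [0.001, 0.442, 0.897, 0.002]
wrist_force: [-0.9, 0.2, -1.4]
opening: 0.753
grip_force: 0.0
```

>>> carry_out(series=[[1,-1,0.4,-0.39],[1,-1,0.4,-0.39],[1,-1,0.4,-0.39],[1,-1,0.4,-0.39],[1,-1,0.4,-0.39]])

```text
t: 1.88
eef_pos: [0.3424, 0.344, 0.3715]
ee_rot: [0.001, 0.692, 0.721, 0.001]
wrist_force: [-0.2, 0.4, -0.5]
opening: 0.747
grip_force: 0.0
```

>>> carry_out(series=[[0.8,-1,0,-0.033],[0.8,-1,0,-0.033],[0.8,-1,0,-0.033],[0.8,-1,0,-0.033],[0.8,-1,0,-0.033]])

```text
t: 2.3
eef_pos: [0.4208, 0.2448, 0.3699]
ee_rot: [0.0, 0.709, 0.705, -0.0]
wrist_force: [-1.2, 0.8, 0.2]
opening: 0.753
grip_force: 0.0
```

```bash
cat > wl.py <<'E'
from h import *
import sys
np.set_printoptions(precision=4,suppress=True)
o=telemetry.get_obs(); print(o["t"],o["eef_pos"],o["ee_rot"],o["opening"])
p,d,c=shot("wrist",sys.argv[1]); print("cam",c[3],c[2][:,2])
for q in sys.argv[2:]:
    for r in nets.pinpoint(q,"wrist")[:3]:
        print(" ",q,round(r["conf"],2),w(c,r["centre"]))
    for r in nets.cut_out(q,"wrist")[:3]:
        m=r["pixels"].astype(bool); P=cloud(d,c,m)
        if len(P)<20: continue
        top=P[P[:,2]>np.percentile(P[:,2],98)-.006]
        v,u=np.nonzero(m)
        print("   cut",round(r["conf"],2),"px",u.mean().round(),v.mean().round(),"rgb",p[m].mean(0).round(),"z98",np.percentile(P[:,2],98).round(4),"top xy",(top[:,:2].min(0)+top[:,:2].max(0))/2,"ext",P.min(0),P.max(0))
E
python3 wl.py w1.png salt cream plug cleaning_tray timer
```

```text
2.3 [0.4208 0.2448 0.3699] [ 0.      0.7087  0.7055 -0.0001] 0.7525188333810026
cam [0.4222 0.3292 0.4948] [-0.0012 -0.3257 -0.9455]
  salt 0.42 [0.5317 0.0102 0.0006]
   cut 0.61 px 316.0 151.0 rgb [188. 178. 166.] z98 0.0904 top xy [0.4203 0.2516] ext [0.3997 0.2276 0.0003] [0.4437 0.2743 0.0923]
  cream 0.58 [0.3998 0.1473 0.002 ]
   cut 0.8 px 330.0 324.0 rgb [ 97. 100.  87.] z98 0.1206 top xy [ 0.4434 -0.0711] ext [ 0.4262 -0.1759  0.0015] [ 0.4652 -0.0639  0.124 ]
   cut 0.58 px 303.0 221.0 rgb [ 88. 144.  78.] z98 0.1379 top xy [0.4005 0.149 ] ext [ 0.3699  0.0771 -0.0003] [0.4189 0.1681 0.1387]
  plug 0.68 [0.455  0.0766 0.0064]
   cut 0.57 px 336.0 240.0 rgb [89. 72. 59.] z98 0.0266 top xy [0.4582 0.0794] ext [0.4368 0.0572 0.0149] [0.4788 0.1006 0.0348]
  cleaning_tray 0.86 [ 0.5655  0.2006 -0.0016]
   cut 0.67 px 401.0 173.0 rgb [ 88. 111. 177.] z98 0.0278 top xy [0.5673 0.2024] ext [0.4976 0.1053 0.0006] [0.6424 0.2996 0.0293]
  timer 0.91 [0.5288 0.0083 0.0015]
   cut 0.73 px 367.0 273.0 rgb [160. 152. 140.] z98 0.0562 top xy [0.4928 0.1135] ext [ 0.4539 -0.0452  0.0003] [0.533  0.2341 0.364 ]
```

View pics/w1.png

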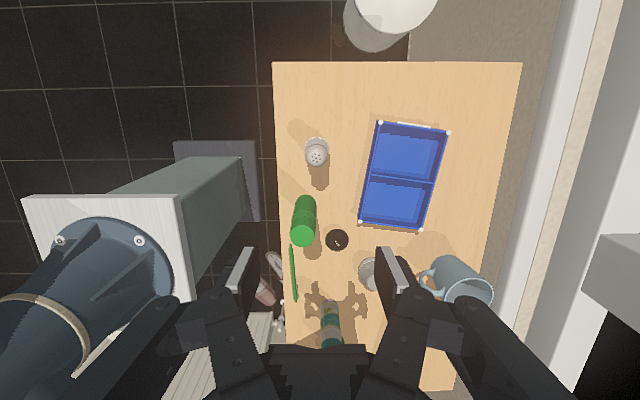

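The wrist view shows salt at (316,151), the green look-alike at (303,221), plug (336,240), timer at about (367,273), and the blue tray slightly turned at (401,173). The heights match the text: salt 0.090, plug knob 0.034. I'll grasp salt at (0.421, 0.251).

>>> carry_out(series=[[0,0.065,-1,0],[0,0.065,-1,0],[0,0.065,-1,0],[0,0.065,-1,0]])

```text
t: 3.18
eef_pos: [0.4181, 0.2522, 0.2663]
ee_rot: [-0.001, 0.707, 0.707, -0.003]
wrist_force: [-0.1, -0.1, -0.8]
opening: 0.747
grip_force: 0.0
```

>>> carry_out(series=[[0,0,-1,0],[0,0,-1,0],[0,0,-1,0],[0,0,-1,0]])

```text
t: 3.52
eef_pos: [0.4189, 0.2523, 0.168]
ee_rot: [-0.001, 0.707, 0.707, -0.002]
wrist_force: [-0.9, -0.4, -0.5]
opening: 0.751
grip_force: 0.0
```

>>> carry_out(series=[[0,0,-0.3,0],[0,0,-0.6,0],[0,0,-0.9,0],[0,0,-1,0],[0,0,-1,0]])

```text
t: 3.93
eef_pos: [0.42, 0.2529, 0.07]
ee_rot: [-0.0, 0.707, 0.707, -0.001]
wrist_force: [-0.7, 0.5, -0.5]
opening: 0.75
grip_force: 0.0
```

>>> carry_out(series=[[0,0,-0.15,0],[0,0,-0.15,0],[0,0,-0.15,0]])

```text
t: 4.18
eef_pos: [0.4207, 0.2532, 0.0568]
ee_rot: [0.0, 0.707, 0.707, 0.001]
wrist_force: [-0.4, -0.8, 0.9]
opening: 0.749
grip_force: 0.0
```

>>> carry_out(series=[[0,0,0,0],[0,0,0,0],[0,0,0,0],[0,0,0,0],[0,0,0,0]], hand=0.2)

```text
t: 4.6
eef_pos: [0.4206, 0.2532, 0.0566]
ee_rot: [0.0, 0.707, 0.707, 0.001]
wrist_force: [-1.6, 0.0, 10.3]
opening: 0.433
grip_force: 39.1
```

>>> carry_out(series=[[0,0,0,0],[0,0,0,0],[0,0,0,0]])

```text
t: 4.85
eef_pos: [0.4206, 0.2532, 0.0566]
ee_rot: [0.0, 0.707, 0.707, 0.001]
wrist_force: [-1.7, -1.0, 11.4]
opening: 0.432
grip_force: 39.1
```

>>> carry_out(series=[[0,0,0.3,0],[0,0,0.7,0],[0,0,1,0],[0,0,1,0]])

```text
t: 5.18
eef_pos: [0.4221, 0.254, 0.161]
ee_rot: [0.002, 0.707, 0.707, 0.004]
wrist_force: [0.9, 0.4, 1.1]
opening: 0.429
grip_force: 40.6
```

>>> carry_out(series=[[0,0,1,0],[0,0,1,0],[0,0,1,0],[0,0,1,0]])

```text
t: 5.52
eef_pos: [0.4211, 0.2534, 0.2592]
ee_rot: [0.001, 0.707, 0.707, 0.003]
wrist_force: [0.4, -0.2, -1.1]
opening: 0.432
grip_force: 40.5
```

>>> carry_out(series=[[0.3,-1,0.9,0],[0.3,-1,0.9,0],[0.3,-1,0.9,0],[0.3,-1,0.9,0]])

```text
t: 5.85
eef_pos: [0.4511, 0.1501, 0.3475]
ee_rot: [0.001, 0.708, 0.706, 0.001]
wrist_force: [-0.3, 0.8, -0.5]
opening: 0.432
grip_force: 40.5
```

>>> carry_out(series=[[0.4,-1,0,0],[0.4,-1,0,0],[0.4,-1,0,0],[0.4,-1,0,0]])

```text
t: 6.18
eef_pos: [0.4906, 0.0494, 0.3433]
ee_rot: [-0.0, 0.709, 0.705, -0.001]
wrist_force: [0.7, 0.4, -0.4]
opening: 0.428
grip_force: 40.5
```

>>> carry_out(series=[[0,-1,0,0],[0,-1,0,0],[0,-1,0,0],[0,-1,0,0],[0,-1,0,0]])

```text
t: 6.6
eef_pos: [0.4894, -0.0472, 0.3438]
ee_rot: [-0.001, 0.708, 0.706, -0.0]
wrist_force: [-0.3, 1.1, -1.5]
opening: 0.435
grip_force: 40.5
```

```bash
python3 wl.py w2.png spice cream seasoning_tray salt
cat > tray.py <<'E'
from h import *
np.set_printoptions(precision=4,suppress=True)
def fit(pts): # rim points
    (cx,cy),(a,b),ang=cv2.minAreaRect(pts[:,:2].astype(np.float32)); return np.array([cx,cy]),a,b,ang
for n in ["scene","side"]:
    p,d,c=shot(n)
    for q,lo,hi in [("seasoning_tray",.024,.040),("cleaning_tray",.018,.034)]:
        for r in nets.cut_out(q,n)[:1]:
            P=cloud(d,c,r["pixels"].astype(bool)); P=P[(P[:,2]>lo)&(P[:,2]<hi)]
            # drop stragglers
            m=np.median(P,0); P=P[np.linalg.norm(P-m,axis=1)<.125]
            print(n,q,round(r["conf"],2),len(P),*fit(P),"zmed",np.percentile(P[:,2],90).round(4))
E
python3 tray.py
```

```text
6.6 [ 0.4894 -0.0472  0.3438] [-0.0009  0.708   0.7062 -0.0004] 0.4345824815343987
cam [0.4909 0.0372 0.4687] [-0.0022 -0.325  -0.9457]
  spice 0.22 [ 0.4913 -0.0432  0.2908]
  cream 0.96 [ 0.4415 -0.0816  0.0003]
  cream 0.56 [0.4005 0.1471 0.0007]
   cut 0.92 px 246.0 14.0 rgb [62. 92. 50.] z98 0.1373 top xy [0.4016 0.1334] ext [ 0.1192  0.1285 -0.7453] [0.4202 0.3919 0.1382]
   cut 0.71 px 286.0 192.0 rgb [131. 149. 137.] z98 0.1379 top xy [ 0.4468 -0.0842] ext [ 0.4284 -0.148  -0.0017] [ 0.4654 -0.0651  0.1389]
  seasoning_tray 0.56 [ 0.6085 -0.2117  0.0013]
   cut 0.57 px 388.0 232.0 rgb [113.  79.  53.] z98 0.0342 top xy [ 0.6118 -0.2006] ext [ 0.5632 -0.2879  0.0009] [ 0.6585 -0.1202  0.0354]
  salt 0.93 [ 0.4875 -0.0456  0.289 ]
   cut 0.91 px 317.0 272.0 rgb [162. 157. 146.] z98 0.3771 top xy [ 0.491  -0.0466] ext [ 0.3663 -0.7809 -0.4651] [ 0.6398 -0.0246  0.3785]
scene seasoning_tray 0.73 763 [ 0.6034 -0.2104] 0.16672343015670776 0.08498851954936981 80.24065399169922 zmed 0.0322
scene cleaning_tray 0.87 480 [0.5653 0.1988] 0.18672867119312286 0.11915416270494461 81.67762756347656 zmed 0.0264
side seasoning_tray 0.77 1064 [ 0.6043 -0.2101] 0.16743625700473785 0.08452899754047394 80.46479797363281 zmed 0.0336
side cleaning_tray 0.68 543 [0.5668 0.1982] 0.18905872106552124 0.11803329735994339 81.76408386230469 zmed 0.0273
```

View pics/w2.png

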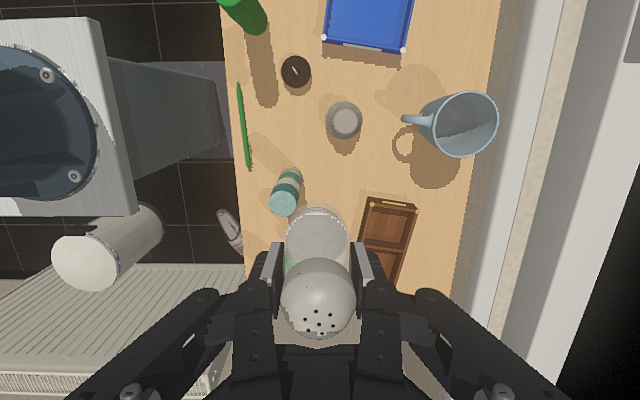

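The view shows salt held upright, with cream at (284,192) and the wooden tray at (388,232) leaning about -10° in yaw. The tray centre is about (0.606, -0.2105). The -y bay centre is about (0.5995, -0.249), so I'll take salt there.

>>> carry_out(series=[[0.6,-1,-0.3,0],[0.6,-1,-0.3,0],[0.6,-1,-0.3,0],[0.6,-1,-0.3,0]])

```text
t: 7.68
eef_pos: [0.5511, -0.1515, 0.3123]
ee_rot: [-0.001, 0.709, 0.706, -0.001]
wrist_force: [1.3, -0.2, -0.5]
opening: 0.432
grip_force: 40.5
```

>>> carry_out(series=[[0.5,-1,-0.4,0],[0.5,-1,-0.4,0],[0.5,-1,-0.4,0],[0.5,-1,-0.4,0],[0.5,-1,-0.4,0]])

```text
t: 8.1
eef_pos: [0.5996, -0.2482, 0.2734]
ee_rot: [-0.001, 0.708, 0.706, -0.0]
wrist_force: [0.2, 0.6, -1.1]
opening: 0.434
grip_force: 40.5
```

>>> carry_out(series=[[0,0,-1,0],[0,0,-1,0],[0,0,-1,0],[0,0,-1,0],[0,0,-1,0]])

```text
t: 8.52
eef_pos: [0.5999, -0.2465, 0.1759]
ee_rot: [-0.0, 0.707, 0.707, 0.0]
wrist_force: [0.0, 0.0, 0.4]
opening: 0.427
grip_force: 40.5
```

```bash
python3 wl.py w3.png seasoning_tray
```

```text
8.5167 [ 0.5999 -0.2465  0.1759] [-0.      0.7072  0.707   0.0001] 0.427175559212514
cam [ 0.6009 -0.162   0.3007] [ 0.0003 -0.3256 -0.9455]
  seasoning_tray 0.57 [ 0.6076 -0.2106  0.0026]
   cut 0.95 px 323.0 133.0 rgb [106.  72.  46.] z98 0.0338 top xy [ 0.6058 -0.2033] ext [ 0.5506 -0.2861  0.0001] [ 0.661  -0.1204  0.0355]
```

View pics/w3.png

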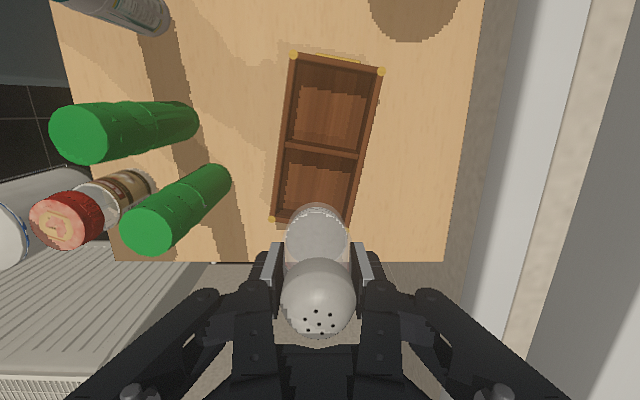

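The tray at (323,133) sits as estimated. Salt is above the lower bay, so I'll lower it.

>>> carry_out(series=[[0,0,-0.3,0],[0,0,-0.6,0],[0,0,-0.8,0],[0,0,-0.9,0],[0,0,-0.9,0]])

```text
t: 9.08
eef_pos: [0.5995, -0.247, 0.0842]
ee_rot: [-0.001, 0.707, 0.707, -0.0]
wrist_force: [0.3, -0.7, -0.7]
opening: 0.427
grip_force: 40.5
```

>>> carry_out(series=[[0,0,-0.08,0],[0,0,-0.16,0],[0,0,-0.24,0],[0,0,-0.24,0]])

```text
t: 9.42
eef_pos: [0.6003, -0.2475, 0.061]
ee_rot: [0.001, 0.707, 0.707, 0.0]
wrist_force: [0.4, -1.2, -0.8]
opening: 0.433
grip_force: 40.5
```

>>> carry_out(series=[[0,0,0,0],[0,0,0,0],[0,0,0,0],[0,0,0,0],[0,0,0,0]], hand=0.75)

```text
t: 9.83
eef_pos: [0.5998, -0.2472, 0.0611]
ee_rot: [0.0, 0.707, 0.707, 0.0]
wrist_force: [0.0, -0.8, -1.0]
opening: 0.749
grip_force: 0.0
```

>>> carry_out(series=[[0,0,0.3,0],[0,0,0.6,0],[0,0,1,0],[0,0,1,0]])

```text
t: 10.17
eef_pos: [0.6025, -0.2486, 0.1687]
ee_rot: [0.005, 0.707, 0.707, 0.002]
wrist_force: [1.3, -0.6, 0.4]
opening: 0.75
grip_force: 0.0
```

>>> carry_out(series=[[-0.4,0.3,1,0],[-0.4,0.3,1,0],[-0.4,0.3,1,0],[-0.4,0.3,1,0]])

```text
t: 10.5
eef_pos: [0.5603, -0.2169, 0.267]
ee_rot: [0.004, 0.707, 0.707, 0.001]
wrist_force: [0.2, -1.0, 0.8]
opening: 0.752
grip_force: 0.0
```

>>> carry_out(series=[[-0.8,0.6,0.4,0],[-0.8,0.6,0.4,0],[-0.8,0.6,0.4,0],[-0.8,0.6,0.4,0]])

```text
t: 10.83
eef_pos: [0.4779, -0.1555, 0.3028]
ee_rot: [0.001, 0.707, 0.707, 0.0]
wrist_force: [0.3, -0.2, 0.4]
opening: 0.748
grip_force: 0.0
```

```bash
python3 wl.py w4.png spice cream salt seasoning_tray
```

```text
10.8333 [ 0.4779 -0.1555  0.3028] [0.0009 0.7071 0.7071 0.0005] 0.7482956649898668
cam [ 0.4787 -0.071   0.4276] [ 0.0021 -0.3262 -0.9453]
  spice 0.89 [ 0.3959 -0.2475  0.0039]
   cut 0.7 px 263.0 231.0 rgb [163. 125. 101.] z98 0.1085 top xy [ 0.413  -0.2076] ext [ 0.3578 -0.2899 -0.0007] [ 0.4469 -0.1441  0.2947]
  cream 0.92 [ 0.4425 -0.0808 -0.0006]
  cream 0.72 [ 0.4885 -0.2438  0.0059]
  cream 0.64 [ 0.459  -0.1834  0.0036]
   cut 0.88 px 302.0 193.0 rgb [ 82. 139.  74.] z98 0.1379 top xy [ 0.4613 -0.1801] ext [ 0.4373 -0.2553 -0.001 ] [ 0.4801 -0.1607  0.1391]
   cut 0.73 px 286.0 113.0 rgb [146. 164. 152.] z98 0.1379 top xy [ 0.4466 -0.0848] ext [ 0.4067 -0.1106 -0.0003] [ 0.466  -0.0645  0.1388]
   cut 0.72 px 324.0 237.0 rgb [ 75. 133.  70.] z98 0.1379 top xy [ 0.4885 -0.2231] ext [ 0.4666 -0.3475  0.0002] [ 0.5174 -0.1865  0.1385]
  salt 0.7 [ 0.6008 -0.2441  0.0088]
   cut 0.86 px 398.0 227.0 rgb [166. 158. 147.] z98 0.0944 top xy [ 0.5995 -0.2488] ext [ 0.5786 -0.312   0.0001] [ 0.6505 -0.2256  0.0954]
  seasoning_tray 0.63 [ 0.6092 -0.2081  0.0032]
   cut 0.74 px 400.0 184.0 rgb [119.  84.  56.] z98 0.0341 top xy [ 0.6055 -0.2035] ext [ 0.55   -0.304  -0.0004] [ 0.6744 -0.1198  0.0634]
```

View pics/w4.png

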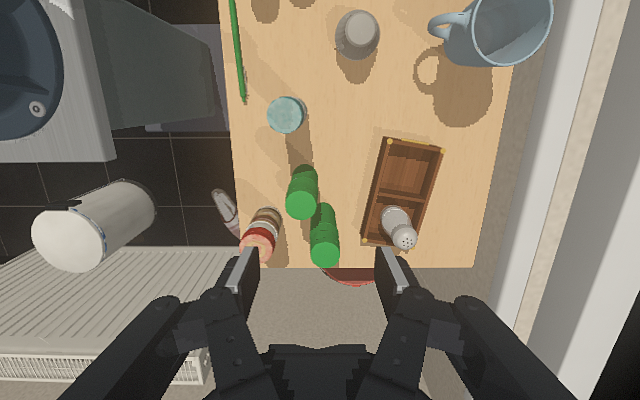

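Salt stands in its bay at (398,227), top 0.094 as it should be. Spice is at (262,235), cream at (286,113). I'll pin down the spice cap from its depth points.

```bash
python3 - <<'E'
from h import *
np.set_printoptions(precision=4,suppress=True)
for n in ["scene","side","wrist"]:
    p,d,c=shot(n); P=cloud(d,c)
    near=lambda x,y,lo,hi:P[(np.hypot(P[:,0]-x,P[:,1]-y)<.035)&(P[:,2]>lo)&(P[:,2]<hi)]
    for nm,x,y,lo,hi in [("spice",.4,-.25,.102,.112),("cream",.446,-.084,.130,.145),("green2",.487,-.245,.13,.145)]:
        Q=near(x,y,lo,hi)
        if len(Q)>10: print(n,nm,len(Q),(Q.min(0)+Q.max(0))/2,Q.max(0)-Q.min(0),Q.mean(0))
E
```

```text
scene spice 380 [ 0.3986 -0.2537  0.1052] [0.0437 0.0443 0.0062] [ 0.3979 -0.2548  0.1054]
scene cream 175 [ 0.4438 -0.087   0.1345] [0.0338 0.0368 0.0089] [ 0.4432 -0.089   0.1347]
scene green2 240 [ 0.4873 -0.2449  0.1338] [0.0352 0.0363 0.0076] [ 0.4861 -0.2468  0.1346]
side spice 417 [ 0.3993 -0.2533  0.106 ] [0.0424 0.0447 0.0079] [ 0.3992 -0.256   0.1066]
side cream 174 [ 0.4454 -0.0873  0.1342] [0.0347 0.0347 0.0084] [ 0.445  -0.0904  0.1355]
side green2 279 [ 0.4878 -0.2452  0.1344] [0.0342 0.036  0.0086] [ 0.4875 -0.2478  0.1357]
wrist spice 586 [ 0.3997 -0.2506  0.1056] [0.0439 0.0424 0.007 ] [ 0.403  -0.2453  0.1069]
wrist cream 1057 [ 0.4462 -0.0846  0.1344] [0.0349 0.0347 0.0086] [ 0.4466 -0.0841  0.1364]
wrist green2 700 [ 0.4888 -0.2425  0.1345] [0.0343 0.0354 0.0086] [ 0.4886 -0.241   0.1363]
```

>>> carry_out(series=[[-0.785,-0.97,0,0],[-0.785,-0.97,0,0],[-0.785,-0.97,0,0],[-0.785,-0.97,0,0],[-0.785,-0.97,0,0]])

```text
t: 11.85
eef_pos: [0.4004, -0.2555, 0.3011]
ee_rot: [0.0, 0.709, 0.705, 0.0]
wrist_force: [-0.5, -0.4, 0.6]
opening: 0.748
grip_force: 0.0
```

>>> carry_out(series=[[0,0,-1,0],[0,0,-1,0],[0,0,-1,0],[0,0,-1,0],[0,0,-1,0]])

```text
t: 12.27
eef_pos: [0.4019, -0.2536, 0.2011]
ee_rot: [-0.0, 0.707, 0.707, 0.0]
wrist_force: [1.1, -0.2, 0.9]
opening: 0.746
grip_force: 0.0
```

>>> carry_out(series=[[-0.02,0,-0.3,0],[-0.02,0,-0.6,0],[-0.02,0,-0.9,0],[-0.02,0,-1,0],[-0.02,0,-1,0]])

```text
t: 12.68
eef_pos: [0.3995, -0.2539, 0.1006]
ee_rot: [-0.001, 0.707, 0.707, -0.0]
wrist_force: [-1.1, -0.0, -0.4]
opening: 0.746
grip_force: 0.0
```

>>> carry_out(series=[[0,0,-0.15,0],[0,0,-0.3,0],[0,0,-0.3,0],[0,0,-0.3,0]])

```text
t: 13.02
eef_pos: [0.4002, -0.2547, 0.0726]
ee_rot: [0.001, 0.707, 0.707, 0.0]
wrist_force: [0.4, -0.4, -0.2]
opening: 0.754
grip_force: 0.0
```

>>> carry_out(series=[[0,0,0,0],[0,0,0,0],[0,0,0,0],[0,0,0,0],[0,0,0,0]], hand=0.2)

```text
t: 13.43
eef_pos: [0.4, -0.2548, 0.0727]
ee_rot: [0.001, 0.707, 0.707, 0.0]
wrist_force: [-2.7, 0.9, 10.5]
opening: 0.507
grip_force: 39.0
```

>>> carry_out(series=[[0,0,0,0],[0,0,0,0]])

```text
t: 13.6
eef_pos: [0.4, -0.2548, 0.0727]
ee_rot: [0.001, 0.707, 0.707, 0.0]
wrist_force: [-2.9, 0.2, 9.7]
opening: 0.513
grip_force: 39.0
```

>>> carry_out(series=[[0,0,0.3,0],[0,0,0.7,0],[0,0,1,0],[0,0,1,0]])

```text
t: 13.93
eef_pos: [0.4014, -0.2558, 0.1772]
ee_rot: [0.005, 0.707, 0.707, 0.001]
wrist_force: [1.0, -0.4, -0.4]
opening: 0.515
grip_force: 41.6
```

>>> carry_out(series=[[0,0,1,0],[0,0,1,0],[0,0,1,0],[0,0,1,0],[0,0,1,0]])

```text
t: 14.35
eef_pos: [0.3993, -0.2542, 0.2714]
ee_rot: [0.001, 0.707, 0.707, 0.0]
wrist_force: [0.3, 0.2, -1.1]
opening: 0.509
grip_force: 41.8
```

>>> carry_out(series=[[1,0.3,0.2,0],[1,0.3,0.2,0],[1,0.3,0.2,0],[1,0.3,0.2,0]])

```text
t: 14.68
eef_pos: [0.5021, -0.2228, 0.2895]
ee_rot: [-0.001, 0.707, 0.708, 0.0]
wrist_force: [-0.0, -0.3, -1.9]
opening: 0.511
grip_force: 41.9
```

>>> carry_out(series=[[1,0.5,0,0],[1,0.5,0,0],[1,0.5,0,0],[1,0.5,0,0],[1,0.5,0,0]])

```text
t: 15.1
eef_pos: [0.599, -0.1735, 0.2883]
ee_rot: [-0.002, 0.707, 0.707, -0.001]
wrist_force: [0.0, -0.6, -1.2]
opening: 0.505
grip_force: 42.0
```

>>> carry_out(series=[[0.12,0,-0.5,0],[0.12,0,-1,0],[0.12,0,-1,0],[0.12,0,-1,0],[0.12,0,-1,0]])

```text
t: 15.52
eef_pos: [0.6101, -0.1748, 0.1904]
ee_rot: [-0.001, 0.708, 0.706, -0.001]
wrist_force: [-0.7, 0.0, -1.4]
opening: 0.508
grip_force: 42.0
```

```bash
python3 wl.py w5.png spice seasoning_tray
```

```text
15.5167 [ 0.6101 -0.1748  0.1904] [-0.0011  0.7078  0.7064 -0.0006] 0.5081674709304935
cam [ 0.6115 -0.0905  0.3153] [-0.0025 -0.325  -0.9457]
  spice 0.67 [ 0.6053 -0.17    0.1206]
   cut 0.68 px 316.0 276.0 rgb [138.  99.  78.] z98 0.226 top xy [ 0.6113 -0.1688] ext [ 0.4841 -0.7807 -0.3727] [ 0.7562 -0.1481  0.2483]
   cut 0.57 px 316.0 170.0 rgb [103.  71.  45.] z98 0.034 top xy [ 0.6092 -0.1803] ext [ 0.558  -0.2508 -0.0016] [ 0.6651 -0.12    0.1465]
```

View pics/w5.png

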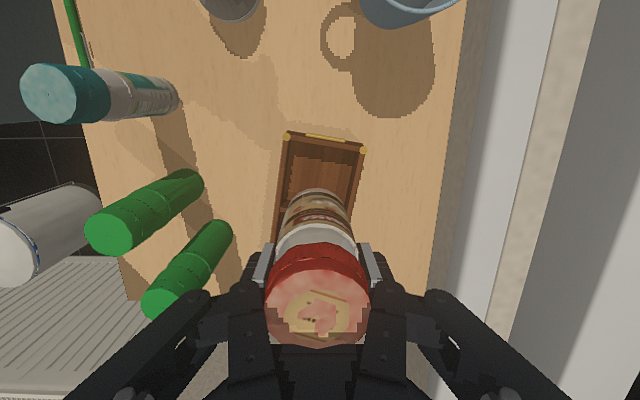

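Spice hangs upright over the far bay at (320,170), so I'll lower it.

>>> carry_out(series=[[0.02,0.02,-0.3,0],[0.02,0.02,-0.6,0],[0.02,0.02,-0.8,0],[0.02,0.02,-0.9,0],[0.02,0.02,-0.9,0]])

```text
t: 16.18
eef_pos: [0.6126, -0.172, 0.0996]
ee_rot: [-0.001, 0.707, 0.707, -0.001]
wrist_force: [-0.6, 0.7, -1.5]
opening: 0.509
grip_force: 42.0
```

>>> carry_out(series=[[0,0,-0.08,0],[0,0,-0.16,0],[0,0,-0.22,0],[0,0,-0.22,0]])

```text
t: 16.52
eef_pos: [0.6129, -0.1721, 0.0782]
ee_rot: [-0.0, 0.707, 0.707, -0.0]
wrist_force: [-0.3, 0.5, -1.7]
opening: 0.512
grip_force: 42.0
```

>>> carry_out(series=[[0,0,-0.012,0],[0,0,-0.012,0],[0,0,-0.012,0],[0,0,-0.012,0],[0,0,-0.012,0]], hand=0.75)

```text
t: 16.93
eef_pos: [0.6134, -0.1723, 0.0781]
ee_rot: [0.0, 0.707, 0.707, 0.0]
wrist_force: [-0.7, 0.3, 0.7]
opening: 0.748
grip_force: 0.0
```

>>> carry_out(series=[[0,0,0.3,0],[0,0,0.6,0],[0,0,1,0],[0,0,1,0]])

```text
t: 17.27
eef_pos: [0.6161, -0.1732, 0.1856]
ee_rot: [0.005, 0.707, 0.707, 0.002]
wrist_force: [0.3, 0.0, 0.5]
opening: 0.755
grip_force: 0.0
```

>>> carry_out(series=[[-0.8,0.4,1,0],[-0.8,0.4,1,0],[-0.8,0.4,1,0],[-0.8,0.4,1,0]])

```text
t: 17.6
eef_pos: [0.5321, -0.1313, 0.2827]
ee_rot: [0.002, 0.707, 0.707, 0.001]
wrist_force: [-0.3, -0.4, 0.9]
opening: 0.752
grip_force: 0.0
```

>>> carry_out(series=[[-0.9,0.45,0,0],[-0.9,0.45,0,0],[-0.9,0.45,0,0],[-0.9,0.45,0,0],[-0.9,0.45,0,0]])

```text
t: 18.02
eef_pos: [0.4433, -0.0871, 0.2782]
ee_rot: [0.001, 0.707, 0.707, 0.0]
wrist_force: [0.4, -0.5, 0.5]
opening: 0.747
grip_force: 0.0
```

```bash
cat > near.py <<'E'
from h import *
np.set_printoptions(precision=4,suppress=True)
o=telemetry.get_obs(); print(o["t"],o["eef_pos"],o["opening"])
for n in ["scene","side","wrist"]:
    p,d,c=shot(n,n+"_last.png"); P=cloud(d,c)
    for nm,x,y,lo,hi in [("spice",.6126,-.172,.105,.116),("salt",.5995,-.2485,.06,.1),("cream",.446,-.085,.130,.145),("plug",.459,.078,.01,.04),("cream@",.56,.156,.134,.148),("plug@",.572,.244,.015,.044)]:
        Q=P[(np.hypot(P[:,0]-x,P[:,1]-y)<.035)&(P[:,2]>lo)&(P[:,2]<hi)]
        if len(Q)>10: print(n,nm,len(Q),(Q.min(0)+Q.max(0))/2,Q.max(0)-Q.min(0),"ztop",np.percentile(Q[:,2],98).round(4))
E
python3 near.py
```

```text
18.0167 [ 0.4433 -0.0871  0.2782] 0.7469603947691481
scene spice 248 [ 0.6106 -0.1705  0.1088] [0.0427 0.0445 0.0074] ztop 0.1118
scene salt 282 [ 0.5982 -0.2534  0.0772] [0.0338 0.03   0.0342] ztop 0.0931
scene cream 166 [ 0.4448 -0.0871  0.1341] [0.034  0.0363 0.0082] ztop 0.137
scene plug 168 [0.4559 0.0768 0.0221] [0.0438 0.0458 0.0231] ztop 0.024
side spice 288 [ 0.6119 -0.1702  0.1094] [0.0427 0.0441 0.0083] ztop 0.1127
side salt 393 [ 0.5989 -0.2535  0.0778] [0.0329 0.0292 0.0354] ztop 0.094
side cream 175 [ 0.4454 -0.0877  0.1343] [0.0348 0.0356 0.0083] ztop 0.1379
wrist spice 1046 [ 0.6133 -0.1686  0.1097] [0.0441 0.0441 0.0089] ztop 0.113
wrist salt 450 [ 0.6007 -0.2429  0.0777] [0.0306 0.0248 0.0351] ztop 0.0938
wrist cream 1005 [ 0.4462 -0.0845  0.1343] [0.0351 0.0357 0.0086] ztop 0.138
wrist plug 1203 [0.4586 0.0789 0.0247] [0.0441 0.0445 0.0231] ztop 0.025
```

Spice stands at about (0.612, -0.170) with its top at 0.112, which is good. Now cream at (0.4455, -0.086).

>>> carry_out(series=[[0.02,0,-0.4,0],[0.02,0,-0.8,0],[0.02,0,-1,0],[0.02,0,-1,0]])

```text
t: 18.5
eef_pos: [0.4438, -0.087, 0.1738]
ee_rot: [-0.003, 0.708, 0.707, -0.002]
wrist_force: [-0.2, 0.6, 0.3]
opening: 0.753
grip_force: 0.0
```

>>> carry_out(series=[[0,0,-0.3,0],[0,0,-0.6,0],[0,0,-0.7,0],[0,0,-0.7,0]])

```text
t: 18.83
eef_pos: [0.4451, -0.0873, 0.1069]
ee_rot: [-0.001, 0.708, 0.707, -0.001]
wrist_force: [-0.6, -0.2, -0.9]
opening: 0.755
grip_force: 0.0
```

>>> carry_out(series=[[0,0,0,0],[0,0,0,0],[0,0,0,0],[0,0,0,0],[0,0,0,0]], hand=0.2)

```text
t: 19.25
eef_pos: [0.4463, -0.0876, 0.1096]
ee_rot: [0.001, 0.707, 0.707, 0.001]
wrist_force: [-1.1, -0.0, 6.1]
opening: 0.43
grip_force: 39.2
```

>>> carry_out(series=[[0,0,0,0],[0,0,0,0],[0,0,0,0]])

```text
t: 19.5
eef_pos: [0.4463, -0.0876, 0.1096]
ee_rot: [0.001, 0.707, 0.707, 0.001]
wrist_force: [-0.9, 0.2, 6.1]
opening: 0.426
grip_force: 39.2
```

>>> carry_out(series=[[0,0,0.3,0],[0,0,0.7,0],[0,0,1,0],[0,0,1,0]])

```text
t: 19.83
eef_pos: [0.4478, -0.088, 0.2144]
ee_rot: [0.005, 0.707, 0.707, 0.002]
wrist_force: [0.4, -0.8, 1.0]
opening: 0.426
grip_force: 40.3
```

>>> carry_out(series=[[0,0,1,0],[0,0,1,0],[0,0,1,0],[0,0,1,0],[0,0,1,0]])

```text
t: 20.25
eef_pos: [0.4453, -0.0872, 0.3087]
ee_rot: [0.001, 0.707, 0.707, 0.001]
wrist_force: [-0.1, 0.3, -0.3]
opening: 0.424
grip_force: 40.4
```

>>> carry_out(series=[[0.4,1,0,0],[0.4,1,0,0],[0.4,1,0,0],[0.4,1,0,0]])

```text
t: 20.58
eef_pos: [0.4857, 0.016, 0.3063]
ee_rot: [-0.001, 0.706, 0.708, -0.0]
wrist_force: [0.2, -0.0, -1.2]
opening: 0.431
grip_force: 40.4
```

>>> carry_out(series=[[0.5,1,0,0],[0.5,1,0,0],[0.5,1,0,0],[0.5,1,0,0]])

```text
t: 20.92
eef_pos: [0.5361, 0.116, 0.306]
ee_rot: [-0.001, 0.706, 0.708, -0.0]
wrist_force: [1.2, -0.0, -0.8]
opening: 0.425
grip_force: 40.5
```

>>> carry_out(series=[[0.24,0.45,0,0],[0.24,0.45,0,0],[0.24,0.45,0,0],[0.24,0.45,0,0],[0.24,0.45,0,0]])

```text
t: 21.33
eef_pos: [0.5587, 0.1566, 0.3073]
ee_rot: [-0.0, 0.708, 0.707, -0.001]
wrist_force: [0.1, 0.4, -0.7]
opening: 0.427
grip_force: 40.5
```

>>> carry_out(series=[[0,0,-0.4,0],[0,0,-0.8,0],[0,0,-1,0],[0,0,-1,0],[0,0,-1,0]])

```text
t: 21.75
eef_pos: [0.559, 0.1568, 0.2079]
ee_rot: [-0.0, 0.708, 0.706, -0.001]
wrist_force: [-0.1, 0.7, 0.2]
opening: 0.422
grip_force: 40.5
```

```bash
python3 wl.py w6.png cleaning_tray
```

```text
21.75 [0.559  0.1568 0.2079] [-0.0003  0.7078  0.7064 -0.0006] 0.42196871769174865
cam [0.5603 0.2413 0.3328] [-0.0015 -0.326  -0.9454]
  cleaning_tray 0.65 [0.5654 0.1993 0.0002]
   cut 0.72 px 326.0 122.0 rgb [ 63.  92. 154.] z98 0.0276 top xy [0.5687 0.2025] ext [ 0.496   0.0994 -0.0008] [0.6458 0.3033 0.1126]
```

View pics/w6.png

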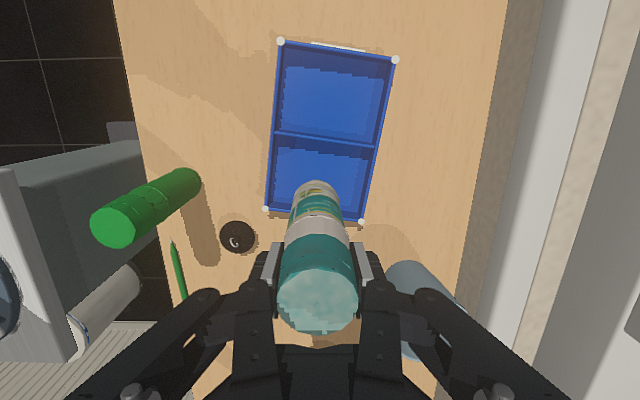

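Cream hangs upright over the near bay of the blue tray at (320,205). The plug is at (237,235). I'll lower cream.

>>> carry_out(series=[[0,0,-0.3,0],[0,0,-0.6,0],[0,0,-0.75,0],[0,0,-0.75,0]])

```text
t: 22.23
eef_pos: [0.5583, 0.1575, 0.1312]
ee_rot: [-0.001, 0.707, 0.707, -0.001]
wrist_force: [-1.4, -0.2, -0.1]
opening: 0.427
grip_force: 40.5
```

>>> carry_out(series=[[0,0,-0.07,0],[0,0,-0.14,0],[0,0,-0.18,0],[0,0,-0.18,0]])

```text
t: 22.57
eef_pos: [0.5593, 0.1578, 0.1148]
ee_rot: [0.0, 0.707, 0.707, 0.0]
wrist_force: [-0.1, 0.0, -1.7]
opening: 0.418
grip_force: 40.5
```

>>> carry_out(series=[[0,0,-0.005,0],[0,0,-0.01,0],[0,0,-0.01,0],[0,0,-0.01,0],[0,0,-0.01,0]])

```text
t: 22.98
eef_pos: [0.5594, 0.1578, 0.114]
ee_rot: [0.0, 0.707, 0.707, 0.0]
wrist_force: [-0.2, -0.6, -1.1]
opening: 0.426
grip_force: 40.5
```

>>> carry_out(series=[[0,0,0,0],[0,0,0,0],[0,0,0,0],[0,0,0,0],[0,0,0,0]], hand=0.75)

```text
t: 23.4
eef_pos: [0.5593, 0.1578, 0.1138]
ee_rot: [0.0, 0.707, 0.707, 0.0]
wrist_force: [0.2, -0.9, -0.5]
opening: 0.749
grip_force: 0.0
```

>>> carry_out(series=[[0,0,0.3,0],[0,0,0.6,0],[0,0,1,0],[0,0,1,0]])

```text
t: 23.73
eef_pos: [0.562, 0.1584, 0.2209]
ee_rot: [0.003, 0.707, 0.707, 0.004]
wrist_force: [0.6, 0.6, 1.2]
opening: 0.754
grip_force: 0.0
```

>>> carry_out(series=[[-1,-0.8,0.1,0],[-1,-0.8,0.1,0],[-1,-0.8,0.1,0],[-1,-0.8,0.1,0],[-1,-0.8,0.1,0]])

```text
t: 24.15
eef_pos: [0.4584, 0.0769, 0.2243]
ee_rot: [0.0, 0.708, 0.706, 0.0]
wrist_force: [0.5, 0.2, 0.4]
opening: 0.747
grip_force: 0.0
```

```bash
python3 near.py
```

```text
24.15 [0.4584 0.0769 0.2243] 0.7472347349857539
scene spice 250 [ 0.6107 -0.171   0.1086] [0.0434 0.0452 0.0071] ztop 0.1115
scene salt 277 [ 0.5974 -0.2526  0.0768] [0.0336 0.0307 0.0335] ztop 0.0927
scene plug 168 [0.4561 0.0774 0.022 ] [0.0432 0.0457 0.0217] ztop 0.026
scene cream@ 99 [0.5578 0.1577 0.138 ] [0.0354 0.0379 0.0079] ztop 0.1418
side spice 292 [ 0.6118 -0.1702  0.1093] [0.044  0.0442 0.0086] ztop 0.1127
side salt 398 [ 0.5981 -0.2534  0.0776] [0.0323 0.0289 0.0351] ztop 0.0944
side plug 161 [0.4575 0.0757 0.0229] [0.0433 0.046  0.0247] ztop 0.0291
side cream@ 90 [0.558  0.1576 0.1384] [0.0343 0.0356 0.008 ] ztop 0.1422
wrist spice 738 [ 0.6129 -0.1625  0.1094] [0.0435 0.0339 0.0088] ztop 0.1128
wrist plug 1044 [0.4583 0.0795 0.0242] [0.0439 0.044  0.0248] ztop 0.0256
wrist cream@ 2168 [0.5589 0.1606 0.1385] [0.0363 0.036  0.009 ] ztop 0.1422
```

View pics/wrist_last.png

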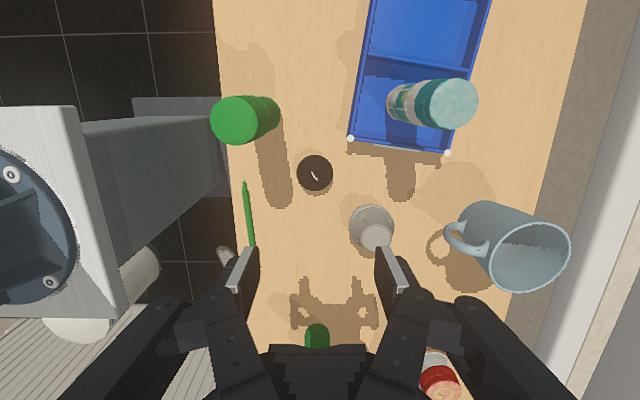

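Cream stands in its bay at (432,103), top 0.142 against 0.140 expected. The plug is at (315,173). The green bottle at (240,120) is close to the camera side of the gripper, so I'll turn -20° before going down.

>>> carry_out(series=[[0,0.01,-0.3,-0.22],[0,0.01,-0.6,-0.22],[0,0.01,-0.9,-0.22],[0,0.01,-0.9,-0.22],[0,0.01,-0.9,-0.22]])

```text
t: 24.72
eef_pos: [0.4594, 0.0792, 0.1332]
ee_rot: [-0.001, 0.817, 0.576, -0.001]
wrist_force: [0.1, -0.5, 0.2]
opening: 0.75
grip_force: 0.0
```

>>> carry_out(series=[[0,0,-0.25,0],[0,0,-0.5,0],[0,0,-0.75,0],[0,0,-0.8,0],[0,0,-0.8,0]])

```text
t: 25.13
eef_pos: [0.4598, 0.079, 0.0541]
ee_rot: [-0.0, 0.818, 0.576, -0.0]
wrist_force: [-0.1, 0.6, -0.1]
opening: 0.748
grip_force: 0.0
```

>>> carry_out(series=[[-0.02,-0.01,-0.1,0],[-0.02,-0.01,-0.2,0],[-0.02,-0.01,-0.3,0],[-0.02,-0.01,-0.31,0],[-0.02,-0.01,-0.31,0]])

```text
t: 25.55
eef_pos: [0.4574, 0.0778, 0.0228]
ee_rot: [-0.0, 0.818, 0.575, -0.0]
wrist_force: [-0.2, -1.1, 0.2]
opening: 0.749
grip_force: 0.0
```

>>> carry_out(series=[[0,0,0,0],[0,0,0,0],[0,0,0,0],[0,0,0,0],[0,0,0,0]], hand=0.2)

```text
t: 25.97
eef_pos: [0.4576, 0.0778, 0.0236]
ee_rot: [0.0, 0.818, 0.575, 0.0]
wrist_force: [-1.1, 0.4, 8.5]
opening: 0.474
grip_force: 39.2
```

>>> carry_out(series=[[0,0,0,0],[0,0,0,0],[0,0,0,0]])

```text
t: 26.22
eef_pos: [0.4576, 0.0778, 0.0236]
ee_rot: [0.0, 0.818, 0.575, 0.0]
wrist_force: [-3.0, 0.5, 9.2]
opening: 0.478
grip_force: 39.2
```

>>> carry_out(series=[[0,0,0.2,0],[0,0,0.5,0],[0,0,0.8,0],[0,0,1,0],[0,0,1,0]])

```text
t: 26.63
eef_pos: [0.4592, 0.078, 0.1267]
ee_rot: [0.002, 0.818, 0.575, 0.003]
wrist_force: [0.3, 0.4, 0.5]
opening: 0.474
grip_force: 40.8
```

>>> carry_out(series=[[0,0,1,0.13],[0,0,1,0.13],[0,0,1,0.13],[0,0,1,0.13],[0,0,1,0.13]])

```text
t: 27.05
eef_pos: [0.4573, 0.0777, 0.2227]
ee_rot: [0.0, 0.756, 0.655, 0.0]
wrist_force: [0.1, -0.1, -1.4]
opening: 0.474
grip_force: 41.1
```

>>> carry_out(series=[[0.5,1,0.2,0],[0.5,1,0.2,0],[0.5,1,0.2,0],[0.5,1,0.2,0]])

```text
t: 27.38
eef_pos: [0.5086, 0.1814, 0.2414]
ee_rot: [-0.0, 0.755, 0.656, 0.0]
wrist_force: [0.3, 0.4, -0.4]
opening: 0.475
grip_force: 41.1
```

>>> carry_out(series=[[0.64,0.67,0,0],[0.64,0.67,0,0],[0.64,0.67,0,0],[0.64,0.67,0,0],[0.64,0.67,0,0]])

```text
t: 27.8
eef_pos: [0.5704, 0.2443, 0.2403]
ee_rot: [-0.001, 0.756, 0.655, -0.002]
wrist_force: [0.5, 0.5, -0.5]
opening: 0.474
grip_force: 41.1
```

>>> carry_out(series=[[0,0,-0.4,0],[0,0,-0.8,0],[0,0,-1,0],[0,0,-1,0],[0,0,-1,0]])

```text
t: 28.22
eef_pos: [0.5705, 0.2438, 0.1424]
ee_rot: [-0.0, 0.756, 0.655, -0.001]
wrist_force: [0.2, -0.3, 0.1]
opening: 0.475
grip_force: 41.1
```

```bash
python3 wl.py w7.png cleaning_tray plug
```

```text
28.2167 [0.5705 0.2438 0.1424] [-0.0004  0.7559  0.6547 -0.0011] 0.4749912303358531
cam [0.5837 0.3275 0.2671] [-0.0481 -0.3231 -0.9452]
  cleaning_tray 0.78 [ 0.5699  0.2011 -0.0007]
   cut 0.82 px 320.0 197.0 rgb [ 58.  83. 140.] z98 0.0277 top xy [0.5745 0.2042] ext [ 0.5022  0.0817 -0.0003] [0.6446 0.3011 0.1615]
  plug 0.87 [0.5731 0.247  0.1225]
   cut 0.63 px 316.0 260.0 rgb [41. 39. 43.] z98 0.1492 top xy [0.5714 0.2456] ext [0.5178 0.1241 0.0037] [0.5978 0.2682 0.1542]
```

View pics/w7.png

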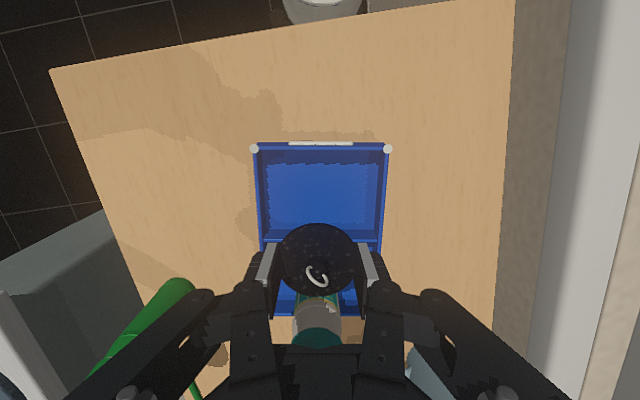

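The plug hangs level over the far bay, lined up with the tray. Cream is clear behind it at (318,320). I'll lower it with a small +y shift for clearance.

>>> carry_out(series=[[0.01,0.05,-0.25,0],[0.01,0.05,-0.5,0],[0.01,0.05,-0.75,0],[0.01,0.05,-0.9,0],[0.01,0.05,-0.9,0]])

```text
t: 28.88
eef_pos: [0.5709, 0.2493, 0.0505]
ee_rot: [-0.001, 0.756, 0.655, -0.002]
wrist_force: [-0.6, -0.3, -1.4]
opening: 0.477
grip_force: 41.1
```

>>> carry_out(series=[[0,0,-0.08,0],[0,0,-0.16,0],[0,0,-0.24,0],[0,0,-0.24,0],[0,0,-0.24,0]])

```text
t: 29.3
eef_pos: [0.5724, 0.2498, 0.0289]
ee_rot: [0.0, 0.756, 0.655, 0.0]
wrist_force: [-0.4, 0.7, -0.2]
opening: 0.475
grip_force: 41.1
```

>>> carry_out(series=[[0,0,0,0],[0,0,0,0],[0,0,0,0],[0,0,0,0],[0,0,0,0]], hand=0.68)

```text
t: 29.72
eef_pos: [0.5723, 0.2498, 0.029]
ee_rot: [0.0, 0.756, 0.655, 0.0]
wrist_force: [0.7, 0.2, -0.1]
opening: 0.679
grip_force: 0.0
```

>>> carry_out(series=[[0,0,0.2,0],[0,0,0.5,0],[0,0,0.8,0],[0,0,1,0],[0,0,1,0]])

```text
t: 30.13
eef_pos: [0.5742, 0.2505, 0.1335]
ee_rot: [0.001, 0.756, 0.655, 0.003]
wrist_force: [-0.1, -0.1, 0.3]
opening: 0.679
grip_force: 0.0
```

>>> carry_out(series=[[-0.3,0.3,1,0],[-0.3,0.3,1,0],[-0.3,0.3,1,0],[-0.3,0.3,1,0],[-0.3,0.3,1,0]])

```text
t: 30.55
eef_pos: [0.5423, 0.2802, 0.2294]
ee_rot: [0.0, 0.755, 0.655, 0.001]
wrist_force: [-0.3, -0.3, -0.9]
opening: 0.681
grip_force: 0.0
```

>>> carry_out(series=[[-0.7,0,1,0],[-0.7,0,1,0],[-0.7,0,1,0],[-0.7,0,1,0],[-0.7,0,1,0]])

```text
t: 30.97
eef_pos: [0.4721, 0.2797, 0.3289]
ee_rot: [0.0, 0.756, 0.655, 0.0]
wrist_force: [-0.1, -0.5, -0.2]
opening: 0.684
grip_force: 0.0
```

```bash
python3 near.py
```

```text
30.9667 [0.4721 0.2797 0.3289] 0.6843735102272603
scene spice 244 [ 0.6104 -0.1706  0.109 ] [0.044  0.044  0.0079] ztop 0.1119
scene salt 279 [ 0.5973 -0.253   0.0773] [0.0326 0.0303 0.0342] ztop 0.0928
scene cream@ 97 [0.5573 0.1575 0.1383] [0.0342 0.0328 0.0082] ztop 0.142
scene plug@ 62 [0.5638 0.2536 0.0274] [0.0284 0.0432 0.0247] ztop 0.0355
side spice 292 [ 0.6119 -0.1707  0.1093] [0.0435 0.0457 0.0085] ztop 0.1129
side salt 391 [ 0.5984 -0.2539  0.0775] [0.0332 0.0289 0.0349] ztop 0.0941
side cream@ 92 [0.5584 0.1579 0.1382] [0.0341 0.0357 0.0082] ztop 0.1419
wrist spice 46 [ 0.62   -0.1512  0.1086] [0.0213 0.0126 0.0071] ztop 0.112
wrist cream@ 329 [0.5615 0.1626 0.1385] [0.0305 0.0323 0.0087] ztop 0.1423
wrist plug@ 643 [0.5735 0.2512 0.0272] [0.0439 0.0444 0.0239] ztop 0.029
```

View pics/side_last.png

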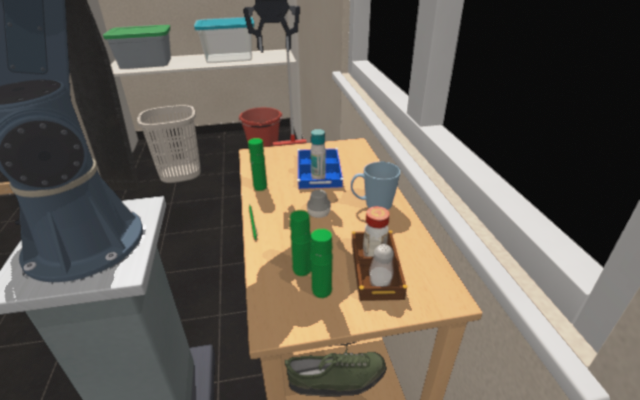

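View pics/wrist_last.png

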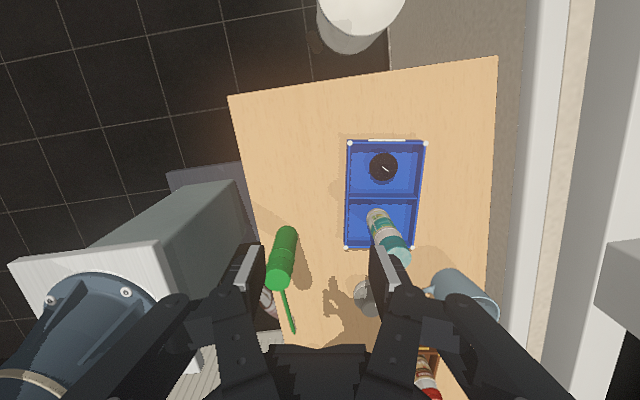

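The side view shows spice (377,230) and salt (382,265) in the wooden tray and cream (318,155) in the blue one. The wrist view shows the plug flat in the far blue bay at (383,166). Everything is in place, so I'm handing the job in.

```bash
python3 -c "
from h import *
print(bot.job_done())"
```

```text
the job is handed in; nothing more can be done
None
```

The job is handed in at about 31 s: salt and spice stand in the wooden tray, cream and plug in the blue tray, one to a bay, and the mug and timer were never touched; the hand-in call gave no verdict back.

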